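# Seat the brown grinding wheel on its locating pin

## Robot

A 7-joint arm with a two-finger parallel gripper is mounted at the origin on a cart in front of the work surface, level with it; the furniture and walls round the work are solid. World frame = base frame: x ahead of the robot, y to its left, z up, the work surface at z = 0. Lengths are in m, angles in rad, forces in N, time in s.
With the tool pointing down it reaches from about 0.4 to 0.85 m from the base axis. Payload 4.5 kg.
Tool frame: the origin (TCP) lies at the very end of the fingers, on their centre line; the grasp point (between the pads) lies 19 mm behind it (ctrl.grasp_offset is the distance from the TCP to the grasp point, in m); z points along the fingers, y is the direction in which the jaws open and shut (so a half turn about z gives the same grasp; the last joint's range is limited). The gripper opens to 88 mm and grips with 3 to 60 N. Pads are 18 mm wide; open, the fingers measure 123 mm over their backs; the gripper's body (75 mm by 187 mm) begins 45 mm behind the grasp point.
Start: joints at [-1.133, 0.689, -0.195, 1.565, 0.157, 0.902, -0.215], TCP at [0.246, 0.575, 0.239] pointing down, gripper open.
Joint ranges: [-3.01, 3.01], [-0.46, 2.08], [-1.47, 1.51], [0.13, 2.56], [-1, 4.14], [0.04, 2.09], [-2.66, 2.66]. Speed limits (rad/s): [2.57, 2.57, 3.14, 3.14, 3.14, 3.14, 3.14].

## Interface

Orientations are given as a unit quaternion [x, y, z, w].
In Python, from bench import ctrl gives the robot as it stands.
- The arm moves only by the tool servo_tool, never from a script. Its argument "steps" is a list that holds one entry, the list of rows, each a list of 7 numbers: the shift along the tool's x, y, z in m, then the turn, a rotation vector about the tool's x, y, z in rad, then the finger opening in m, from 0 to 0.0881. In form: [[[x, y, z, wx, wy, wz, gripper], ...]]. A call has 1 to 20 rows; each row is the pose to reach, as a shift and turn from the pose commanded when the call began, along the tool's axes at that moment; what a row does not reach only later rows make up. A row lasts 1/8 s, in which the tool goes at most 62.5 mm and 10.7 degrees, less where a joint would pass 70% of its speed; a pose out of reach is approached as far as the arm can. A call with a gripper value outside its range is refused whole. The fingers move at their own pace and stop on an object; "squeeze" is the grip in N (left out, the last holds). Time passes only in rows, so rows that repeat a pose let the fingers close. It gives the time, the measured TCP pose, the force and the opening at its end, in the units of the state.
- ctrl.state(): the state, without advancing time (a new reading comes with each control period).
- ctrl.read_camera(name): name is "scene" or "top"; returns the picture (480x640x3 uint8, red, green, blue); there is no depth.
- ctrl.camera_params(name): a dict with "camera_matrix" (3x3 intrinsics, pixels), "k1" (the pictures are not rectified: a ray, as slopes to the right and down, at radius r is drawn at 1 + k1 r^2 times it, then the intrinsics apply), "R" (3x3) and "t" (3): a world point X has camera coordinates R X + t. Camera axes: x right, y down, z forward; pixel columns grow to the right and rows downward; lengths in m; the calibration is good to about 2 mm. A picture is of the moment at which its call begins. camera_params takes no time and is no camera call.
- ctrl.job_done(): hands the job in, once; it reports no verdict.
Trained networks look in the newest picture that a camera, given by its name, has taken for a name from the list of things; names that differ only in an ending like _2 or _b are one class to them, and where a whole thing is asked for, a point or a joint stands for the part that bears it (a point fixed in the world has none). Each returns a list of dicts, best first, with "confidence" (0 to 1); they miss things now and then, are a little off and sometimes report something else, mostly with a low value. They report only what shows in the picture. A call takes as long as a camera call. They do not tell look-alikes from the thing itself.
- ctrl.spot_in(query, camera): "extent" ([left, top, right, bottom] in pixels, round what is visible of it).
- ctrl.trace(query, camera): "region" (480x640 bool, what is visible of it) and "extent" ([left, top, right, bottom] in pixels, round what is visible of it).
The state is a dict: "t": time; "joints": joint angles; "dq": joint speeds; "effort": joint torques, N m; "eef_pos": TCP position; "eef_rot": TCP orientation; "ft_force": force on the tool from outside, world axes, zero at the start; "wrist_torque": the same for the moment, N m; "width": opening from 0.0 (shut) to 1.0 (fully open).
Only numpy, scipy, OpenCV 4.12 (cv2) and the standard library are available. Lean on these libraries where they do the work, as an engineer would, in place of code of your own. Each camera call takes 0.05 s, during which the arm holds its last target.

## Task

Two grinding wheels wait on the wheel stand, each lying half on the ledge and half on top of its locating pin. Nudge the brown wheel forward off the ledge, without lifting it, until its hole drops over its pin and it lies flat on the bed; leave the pale wheel as it lies.

Things in the scene. Friction and masses are not known exactly. Their poses are not given: they have to be found in the camera images.
- wheel_stand: fixed stand with two stations side by side, 150 x 210 mm. Origin: on the worktop under the midpoint between its pins; z up; x, within 0.35 rad of straight away from the robot, is the way wheels are pushed; y is left of it. Grey base x -100 to +50 mm, its top (the bed) 10 mm above the worktop; on it at y = 0 a rib 4 mm wide, 10 mm high, between the stations
- ledge_edge (a point): middle of the upper front edge of the stand's aluminium ledge, at the stand's x = -42 mm, y = 0. The ledge is flat, 206 mm wide along y, reaches from x = -100 to -42 mm and its top is 22 mm above the worktop; at this edge it steps 12 mm down to the bed
- pin_left (a point): centre of the top of the steel pin at the stand's x = 0, y = +55 mm: 12 mm diameter, stands on the bed, top level with the ledge top (22 mm above the worktop)
- pin_right (a point): centre of the top of the like steel pin at the stand's x = 0, y = -55 mm
- brown_wheel: loose red-brown grinding wheel, brass bush: flat ring, 76 mm outside, 34 mm hole, 10 mm thick, 0.12 kg; origin at the centre of its underside, z its axis. Starts level on ledge and pin top, at either station, centre 26 to 33 mm short of the pin, up to 4 mm sideways. Its rear rim leaves the ledge with the centre 4 mm short of the pin; seated, its top is 2 mm below the ledge top
- pale_wheel: loose off-white grinding wheel of the same shape and size, lying the same way at the other station; not to be moved. Origin: centre of its underside
Not all that is in view belongs to the job. What is shaped like the brown_wheel but orange or purple is not meant.

How it is judged:
At the end, for the whole second after the job is handed in: The brown wheel lies at rest and flat (within 5 degrees) on the bed of the stand, its underside within 3 mm of the bed, with a pin through its hole (its centre within 15 mm of the pin's axis); the pale wheel is within 12 mm of where it was ((horizontal distance between brown_wheel and pin_left below 0.015 m or horizontal distance between brown_wheel and pin_right below 0.015 m) and z of brown_wheel in the frame of wheel_stand below 0.013 m and angle between brown_wheel's own z axis and vertical below 0.09 rad and linear speed of brown_wheel below 0.02 m/s and distance of pale_wheel from where it was at the start of the episode below 0.012 m); the robot touches nothing.
It fails at once if the brown wheel was lifted (its centre more than 25 mm above the ledge) (z of brown_wheel in the frame of wheel_stand above 0.047 m).
It fails at once if the pale wheel was moved more than 12 mm (distance of pale_wheel from where it was at the start of the episode above 0.012 m).
It also fails if it takes over 26 s, if anything falls off the work surface, if the arm or the gripper's body presses on something with over 40 N, if the wrist force passes 120 N, or if a joint passes its speed limit or range.

## Working session

There is one attempt and no reset: what is moved stays moved. The work goes in short steps, Python scripts to look and compute and a tool call to move; the robot and the scene stay as the last step left them, time stands still between calls to the robot, and variables do not carry over. Pictures are saved under pics/ and viewed, and the job is handed in when it is done.

Besides the shell and the picture viewer there is one more tool, called after ">>>" by a JSON object that holds its "name" and its "arguments". servo_tool: Moves the arm, as the interface text tells. Its arguments: {"type":"object","properties":{"steps":{"type":"array"},"squeeze":{"type":"number"}},"required":["steps"]}

```bash
ls; mkdir -p pics; cat > h.py <<'E'
import numpy as np, cv2
from bench import ctrl
from scipy.spatial.transform import Rotation as Rn
def ray(p,uv):
    K=np.array(p["camera_matrix"]);k=p["k1"]
    d=np.array([k,0,0,0,0],float)
    n=cv2.undistortPoints(np.array(uv,float).reshape(-1,1,2),K,d,None,None).reshape(-1,2)
    return n
def toplane(p,uv,z):
    n=ray(p,uv);R=np.array(p["R"]);t=np.array(p["t"])
    c=-R.T@t; d=np.c_[n,np.ones(len(n))]@R
    s=(z-c[2])/d[:,2]
    return c+d*s[:,None]
def proj(p,X):
    R=np.array(p["R"]);t=np.array(p["t"],float)
    return cv2.projectPoints(np.array(X,float).reshape(-1,1,3),cv2.Rodrigues(R)[0],t,np.array(p["camera_matrix"]),np.array([p["k1"],0,0,0,0],float))[0].reshape(-1,2)
E
python3 - <<'E'
from h import *
for c in("top","scene"):
    im=ctrl.read_camera(c); cv2.imwrite(f"pics/{c}0.png",im[:,:,::-1])
    p=ctrl.camera_params(c); print(c,np.round(-np.array(p["R"]).T@p["t"],3),p["k1"],p["camera_matrix"][0])
    for q in("brown_wheel","pale_wheel","wheel_stand"):
        print(q,[(np.round(d["extent"]).tolist(),round(d["confidence"],2)) for d in ctrl.spot_in(q,c)])
s=ctrl.state();print(s)
E
```

```text
pics
top [ 0.421 -0.281  0.901] -0.002552534913591713 [529.42569059   0.         323.5449901 ]
brown_wheel [([370.0, 275.0, 414.0, 318.0], 0.78), ([275.0, 171.0, 313.0, 212.0], 0.75), ([291.0, 264.0, 335.0, 307.0], 0.62), ([214.0, 234.0, 351.0, 334.0], 0.28)]
pale_wheel [([225.0, 257.0, 268.0, 304.0], 0.75), ([213.0, 230.0, 349.0, 336.0], 0.23)]
wheel_stand [([214.0, 230.0, 348.0, 333.0], 0.78)]
scene [0.257 0.31  0.601] 0.03553897557188136 [586.40606296   0.         322.86448051]
brown_wheel [([348.0, 248.0, 396.0, 289.0], 0.86), ([390.0, 216.0, 437.0, 253.0], 0.75), ([239.0, 236.0, 287.0, 273.0], 0.67)]
pale_wheel [([300.0, 292.0, 358.0, 336.0], 0.61), ([348.0, 248.0, 395.0, 290.0], 0.58)]
wheel_stand [([256.0, 237.0, 432.0, 373.0], 0.6)]
{'t': 0.4, 'joints': array([-1.13318853,  0.68920566, -0.19456779,  1.5654571 ,  0.1572888 ,
        0.90250388, -0.21507848]), 'dq': array([ 0.00024559, -0.0004587 ,  0.00066775, -0.00096794,  0.00031465,
       -0.00093968, -0.00020417]), 'effort': array([ 9.70594047e-04, -5.26965773e+01, -1.26510043e+00, -1.53501981e+01,
       -5.20708167e-02,  1.62014669e-03,  5.74531509e-05]), 'eef_pos': array([0.24554184, 0.57466577, 0.23863391]), 'eef_rot': array([ 2.00519537e-01,  9.79689699e-01, -9.52146615e-05, -1.14436919e-05]), 'ft_force': array([-0.87301341,  0.10429089,  0.14970968]), 'wrist_torque': array([-0.04930099,  0.01572785, -0.01382938]), 'width': 0.9993104473728771}
```

View pics/top0.png

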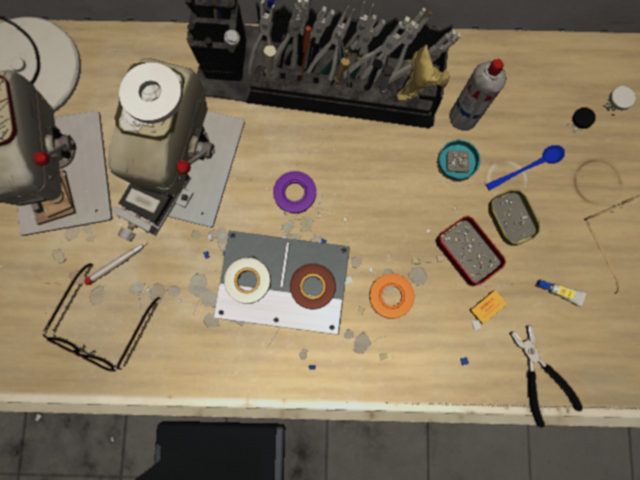

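View pics/scene0.png

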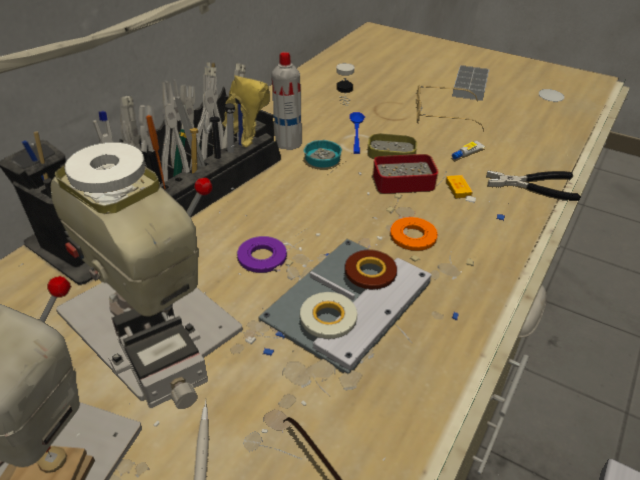

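```bash
python3 - <<'E'
import cv2
a=cv2.imread("pics/top0.png")[215:345,200:430]
cv2.imwrite("pics/top0c.png",cv2.resize(a,None,fx=3.4,fy=3.4,interpolation=cv2.INTER_CUBIC))
a=cv2.imread("pics/scene0.png")[225:385,245:445]
cv2.imwrite("pics/scene0c.png",cv2.resize(a,None,fx=3.7,fy=3.7,interpolation=cv2.INTER_CUBIC))
E
```

```text
(no output)
```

View pics/top0c.png

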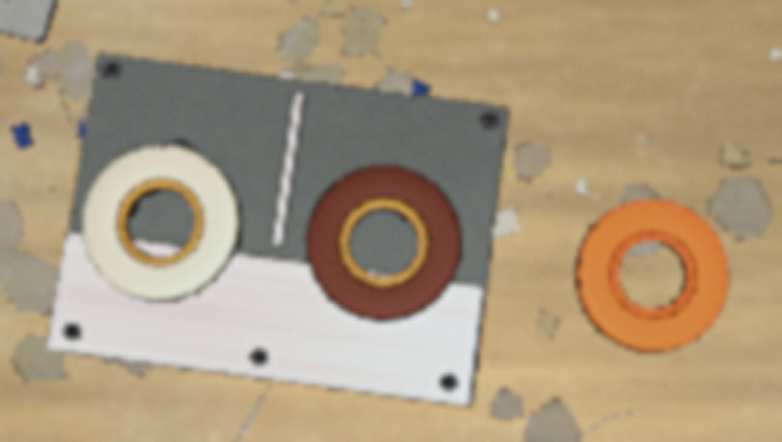

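View pics/scene0c.png

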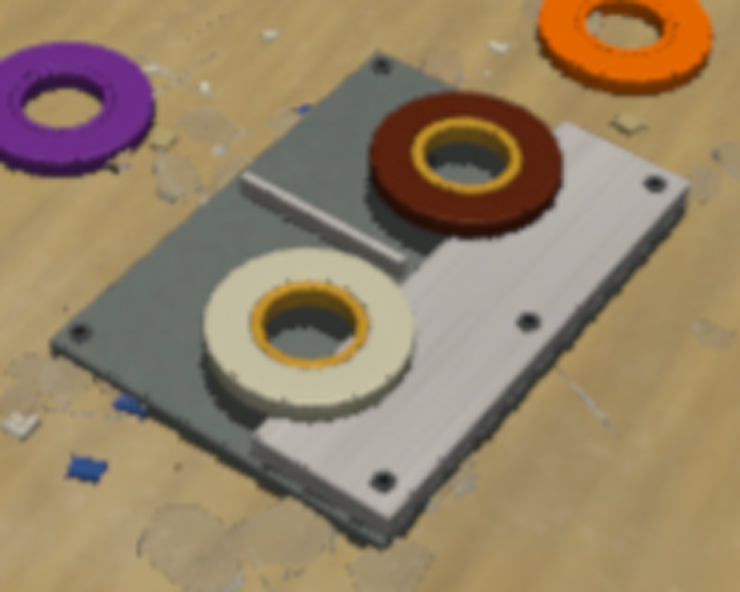

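```bash
python3 - <<'E'
from h import *
from scipy.optimize import least_squares
p=ctrl.camera_params("top")
cr=np.array([[98,55],[508,107],[50,347],[470,403],[67,234],[483,287],[299,92],[278,244],[110,68],[489,120],[72,331],[448,382],[259,356]],float)
uv=cr/3.4+[200,215]-0.35
M=np.array([[.05,.105,.01],[.05,-.105,.01],[-.1,.103,.022],[-.1,-.103,.022],[-.042,.103,.022],[-.042,-.103,.022],[.05,0,.02],[-.042,0,.02]])
def T(q,M):
    c,s=np.cos(q[2]),np.sin(q[2]); return np.c_[q[0]+c*M[:,0]-s*M[:,1],q[1]+s*M[:,0]+c*M[:,1],M[:,2]]
use=[0,1,2,3,4,5]
W0=toplane(p,uv,.02);print(np.round(W0,3))
f=lambda q:(proj(p,T(q,M[use]))-uv[use]).ravel()
r=least_squares(f,[W0[:6,0].mean(),W0[:6,1].mean(),0]);print(r.x,np.round(r.fun.reshape(-1,2),1))
q=r.x;print("px/m",529/.88)
c,s=np.cos(q[2]),np.sin(q[2]);Ri=np.array([[c,s],[-s,c]])
im=ctrl.read_camera("top");
pins=[[0,.055,.022],[0,-.055,.022]];print("pins",T(q,np.array(pins)))
for nm in("brown_wheel","pale_wheel"):
  for d in ctrl.trace(nm,"top"):
    m=d["region"].astype(np.uint8)
    cs=max(cv2.findContours(m,cv2.RETR_EXTERNAL,cv2.CHAIN_APPROX_NONE)[0],key=cv2.contourArea)
    e=cv2.fitEllipse(cs); X=toplane(p,[e[0]],.029)[0]
    print(nm,round(d["confidence"],2),np.round(e[0],1),np.round(e[1],1),"world",np.round(X,4),"stand",np.round(Ri@(X[:2]-q[:2]),4))
# colour-based
hsv=cv2.cvtColor(im,cv2.COLOR_RGB2HSV)
print(im[286,296],im[286,328])
p2=ctrl.camera_params("scene");s0=cv2.imread("pics/scene0.png")
P=T(q,np.vstack([M,np.array(pins)]))
for u,v in proj(p2,P): cv2.circle(s0,(int(round(u)),int(round(v))),1,(0,255,0),-1)
cv2.imwrite("pics/sc1.png",cv2.resize(s0[225:385,245:445],None,fx=3.7,fy=3.7))
s0=cv2.imread("pics/top0.png")
for u,v in proj(p,P): cv2.circle(s0,(int(round(u)),int(round(v))),1,(0,255,0),-1)
cv2.imwrite("pics/tp1.png",cv2.resize(s0[215:345,200:430],None,fx=3.4,fy=3.4))
E
```

```text
[[ 0.59  -0.117  0.02 ]
 [ 0.569 -0.322  0.02 ]
 [ 0.446 -0.102  0.02 ]
 [ 0.424 -0.306  0.02 ]
 [ 0.501 -0.106  0.02 ]
 [ 0.48  -0.311  0.02 ]
 [ 0.574 -0.218  0.02 ]
 [ 0.498 -0.21   0.02 ]
 [ 0.584 -0.123  0.02 ]
 [ 0.562 -0.312  0.02 ]
 [ 0.454 -0.112  0.02 ]
 [ 0.434 -0.295  0.02 ]
 [ 0.444 -0.203  0.02 ]]
[ 0.53269499 -0.2134185  -0.10248745] [[-0.3 -0.6]
 [ 0.6 -0.5]
 [-0.8  1.1]
 [ 0.1  0.8]
 [-0.1 -0.6]
 [ 0.5 -0.4]]
px/m 601.1363636363636
pins [[ 0.53832194 -0.1587071   0.022     ]
 [ 0.52706804 -0.2681299   0.022     ]]
brown_wheel 0.91 [294.2 191.6] [42.5 42.9] world [ 0.6593 -0.2262  0.029 ] stand [0.1272 0.0002]
brown_wheel 0.68 [312.4 286.3] [44.5 45.7] world [ 0.499  -0.2618  0.029 ] stand [-0.0286 -0.0516]
brown_wheel 0.61 [391.5 295.6] [43.2 43.2] world [ 0.4869 -0.3921  0.029 ] stand [-0.0273 -0.1824]
pale_wheel 0.86 [246.8 280.3] [44.6 45.7] world [ 0.5062 -0.1532  0.029 ] stand [-0.0325  0.0572]
pale_wheel 0.75 [282.2 282.1] [102.1 149.4] world [ 0.5046 -0.2118  0.029 ] stand [-0.0281 -0.0013]
[113  62  48] [114  64  50]
```

View pics/sc1.png

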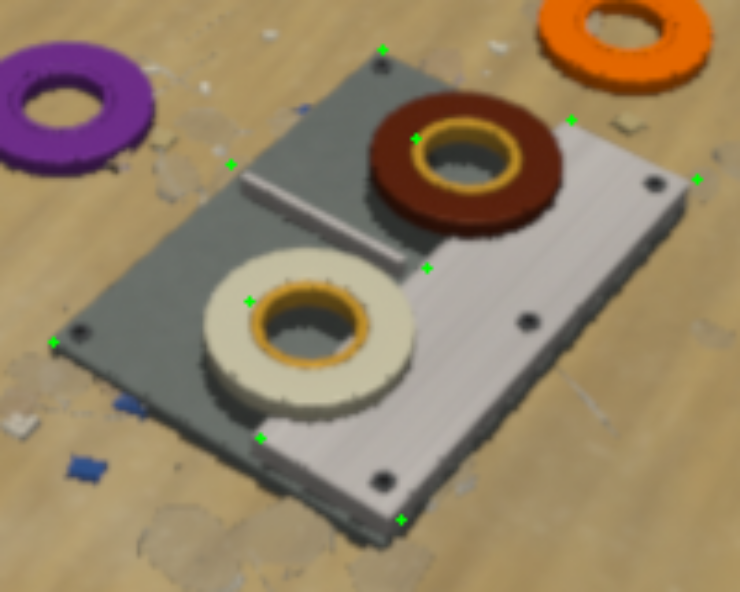

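View pics/tp1.png

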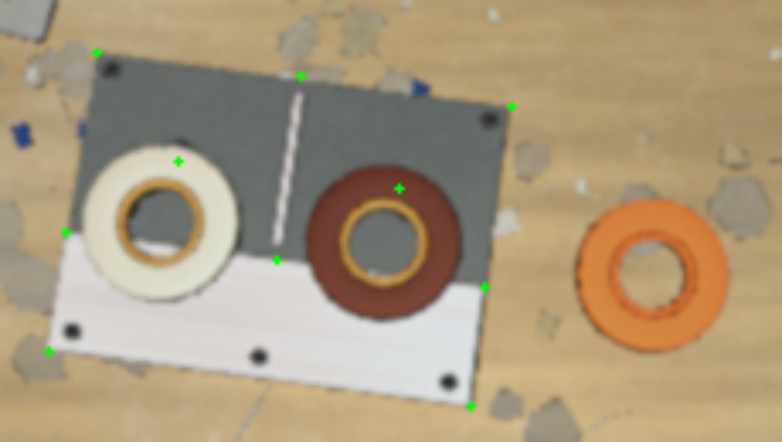

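```bash
cat >> h.py <<'E'
Q=np.array([0.53270,-0.21342,-0.10249])
def stand(x,y,z):
    c,s=np.cos(Q[2]),np.sin(Q[2]);return np.array([Q[0]+c*x-s*y,Q[1]+s*x+c*y,z])
def plan(X):
    s=ctrl.state();R=Rn.from_quat(s["eef_rot"])
    c,sn=np.cos(Q[2]),np.sin(Q[2])
    Rt=Rn.from_matrix(np.array([[-c,-sn,0],[-sn,c,0],[0,0,-1]]))
    print("t",round(s["t"],2),"pos",np.round(s["eef_pos"],4),"goal",np.round(X,4),"shift",np.round(R.inv().apply(X-s["eef_pos"]),4),"turn",np.round((R.inv()*Rt).as_rotvec(),3),"F",np.round(s["ft_force"],1),"w",round(s["width"],2))
E
python3 -c "
from h import *
plan(np.array([.42,0.05,.24]));plan(stand(-.088,-.052,.12));plan(stand(-.088,-.052,.025))"
```

```text
t 0.55 pos [0.2455 0.5748 0.2387] goal [0.42 0.05 0.24] shift [-0.3666 -0.414  -0.0013] turn [ 0.     0.    -0.301] F [-0.2  0.4 -0. ] w 1.0
t 0.55 pos [0.2455 0.5748 0.2387] goal [ 0.4398 -0.2561  0.12  ] shift [-0.5051 -0.6878  0.1187] turn [ 0.     0.    -0.301] F [-0.2  0.4 -0. ] w 1.0
t 0.55 pos [0.2455 0.5748 0.2387] goal [ 0.4398 -0.2561  0.025 ] shift [-0.5051 -0.6878  0.2137] turn [ 0.     0.    -0.301] F [-0.2  0.4 -0. ] w 1.0
```

Possible confusions in the top view: brown (312,286), orange (392,297), purple (294,192), pale (247,281) and a white ring on the grinder (151,92). I choose the red-brown one with the brass bush at the right station. The crop confirmed it: stand frame (-28.6, -51.6) mm, within the start range given.

>>> {"name": "servo_tool", "arguments": {"steps": [[[-0.04,-0.04,0,0,0,-0.03,0.04],[-0.08,-0.085,0,0,0,-0.06,0.04],[-0.12,-0.13,0,0,0,-0.1,0.04],[-0.16,-0.175,0,0,0,-0.13,0.04],[-0.2,-0.22,0,0,0,-0.17,0.04],[-0.24,-0.265,0,0,0,-0.2,0.04],[-0.28,-0.31,0,0,0,-0.24,0.04],[-0.32,-0.36,0,0,0,-0.27,0.04],[-0.36,-0.41,0,0,0,-0.301,0.04],[-0.385,-0.45,0,0,0,-0.301,0.04],[-0.41,-0.5,0,0,0,-0.301,0.04],[-0.43,-0.54,0.02,0,0,-0.301,0.04],[-0.455,-0.59,0.04,0,0,-0.301,0.04],[-0.48,-0.64,0.06,0,0,-0.301,0.04],[-0.505,-0.688,0.09,0,0,-0.301,0.04],[-0.505,-0.688,0.12,0,0,-0.301,0.04],[-0.505,-0.688,0.12,0,0,-0.301,0.04],[-0.505,-0.688,0.12,0,0,-0.301,0.04]]]}}

```text
t: 2.8
eef_pos: [0.4404, -0.2556, 0.1196]
eef_rot: [0.051, 0.999, 0.0, 0.001]
ft_force: [0.9, 0.1, 0.4]
width: 0.456
```

```bash
python3 - <<'E'
from h import *
plan(stand(-.088,-.052,.025))
im=ctrl.read_camera("scene"); cv2.imwrite("pics/s2.png",im[:,:,::-1])
E
```

```text
t 2.8 pos [ 0.4404 -0.2556  0.1196] goal [ 0.4398 -0.2561  0.025 ] shift [ 0.0006 -0.0007  0.0946] turn [0.    0.001 0.001] F [0.9 0.1 0.4] w 0.46
```

View pics/s2.png

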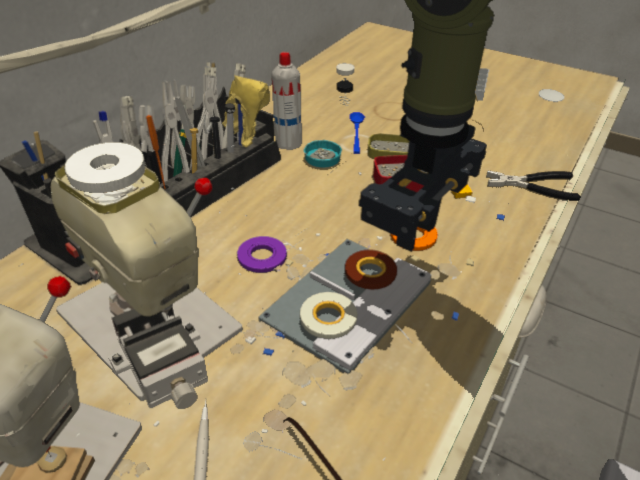

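>>> {"name": "servo_tool", "arguments": {"steps": [[[0,0,0.035,0,0,0,0.04],[0,0,0.065,0,0,0,0.04],[0,0,0.082,0,0,0,0.04],[0,0,0.09,0,0,0,0.04],[0,0,0.094,0,0,0,0.04],[0,0,0.094,0,0,0,0.04]]]}}

```text
t: 3.6
eef_pos: [0.4401, -0.2563, 0.0253]
eef_rot: [0.051, 0.999, -0.0, 0.0]
ft_force: [-0.2, -1.0, -0.6]
width: 0.448
```

```bash
python3 - <<'E'
from h import *
plan(stand(-.041,-.055,.025))
a=ctrl.read_camera("scene")[180:360,250:470,::-1]; b=ctrl.read_camera("top")[200:350,190:400,::-1]
cv2.imwrite("pics/d3.png",np.hstack([cv2.resize(a,(400,330)),cv2.resize(b,(400,330))]))
E
```

```text
t 3.6 pos [ 0.4401 -0.2563  0.0253] goal [ 0.4863 -0.2639  0.025 ] shift [-0.0468 -0.0028  0.0003] turn [-0.     0.001 -0.   ] F [-0.2 -1.  -0.6] w 0.45
```

View pics/d3.png

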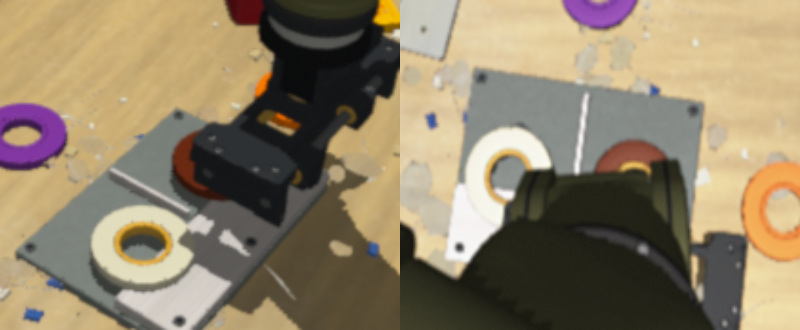

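Descended clear of everything, with no contact force. Next I push slowly for part of the way.

>>> {"name": "servo_tool", "arguments": {"steps": [[[-0.006,0,0,0,0,0,0.04],[-0.011,0,0,0,0,0,0.04],[-0.014,0,0,0,0,0,0.04],[-0.017,0,0,0,0,0,0.04],[-0.02,0,0,0,0,0,0.04],[-0.022,-0.0005,0,0,0,0,0.04],[-0.024,-0.0005,0,0,0,0,0.04],[-0.026,-0.001,0,0,0,0,0.04],[-0.028,-0.001,0,0,0,0,0.04],[-0.03,-0.0015,0,0,0,0,0.04],[-0.032,-0.002,0,0,0,0,0.04],[-0.034,-0.0025,0,0,0,0,0.04],[-0.036,-0.0025,0,0,0,0,0.04]]]}}

```text
t: 5.32
eef_pos: [0.4753, -0.2626, 0.0247]
eef_rot: [0.051, 0.999, -0.0, 0.0]
ft_force: [-0.5, -0.4, 0.1]
width: 0.454
```

```bash
python3 - <<'E'
from h import *
plan(stand(-.041,-.055,.025))
a=ctrl.read_camera("scene")[180:360,250:470,::-1]; b=ctrl.read_camera("top")[200:350,190:400,::-1]
cv2.imwrite("pics/d4.png",np.hstack([cv2.resize(a,(400,330)),cv2.resize(b,(400,330))]))
E
```

```text
t 5.33 pos [ 0.4753 -0.2626  0.0247] goal [ 0.4863 -0.2639  0.025 ] shift [-0.0111 -0.0002 -0.0003] turn [-0.  0. -0.] F [-0.5 -0.4  0.1] w 0.45
```

View pics/d4.png

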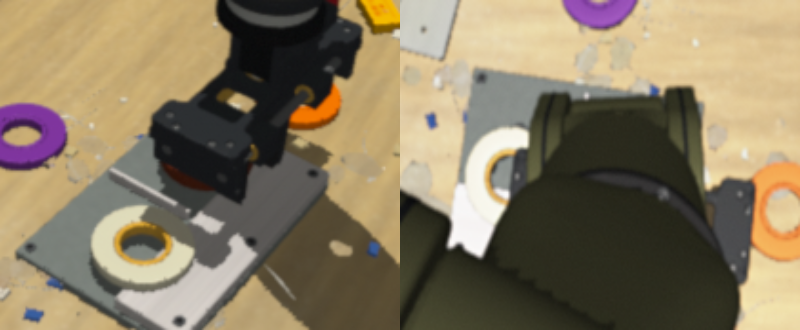

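>>> {"name": "servo_tool", "arguments": {"steps": [[[-0.002,0,0,0,0,0,0.04],[-0.004,0,0,0,0,0,0.04],[-0.006,0,0,0,0,0,0.04],[-0.008,0,0,0,0,0,0.04],[-0.01,0,0,0,0,0,0.04],[-0.011,0,0,0,0,0,0.04],[-0.011,0,0,0,0,0,0.04],[-0.011,0,0,0,0,0,0.04]]]}}

```text
t: 6.42
eef_pos: [0.4862, -0.2636, 0.0247]
eef_rot: [0.051, 0.999, 0.0, 0.0]
ft_force: [0.1, -0.1, 0.2]
width: 0.455
```

```bash
python3 - <<'E'
from h import *
plan(stand(-.041,-.055,.025))
a=ctrl.read_camera("scene")[200:330,270:450,::-1]
cv2.imwrite("pics/d5.png",cv2.resize(a,(720,520)))
E
```

```text
t 6.42 pos [ 0.4862 -0.2636  0.0247] goal [ 0.4863 -0.2639  0.025 ] shift [-0.0001 -0.0003 -0.0003] turn [ 0.  0. -0.] F [ 0.1 -0.1  0.2] w 0.46
```

View pics/d5.png

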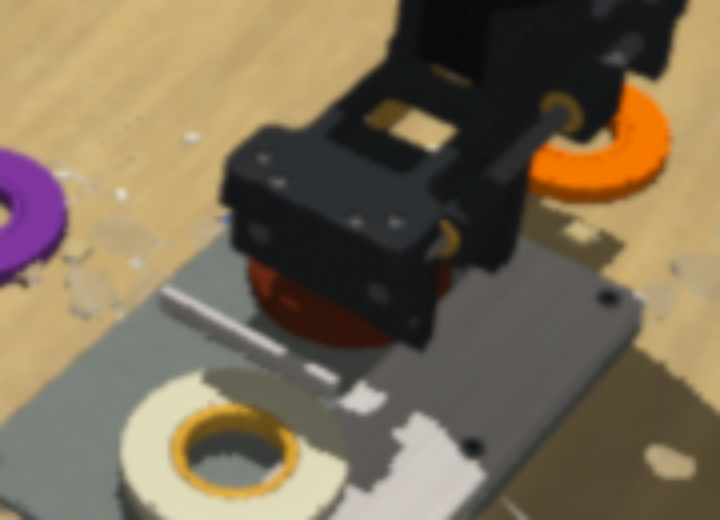

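>>> {"name": "servo_tool", "arguments": {"steps": [[[0.01,0,0,0,0,0,0.04],[0.03,0,-0.005,0,0,0,0.04],[0.04,0,-0.03,0,0,0,0.04],[0.04,0,-0.08,0,0,0,0.04],[0.04,-0.05,-0.12,0,0,0,0.04],[0.04,-0.1,-0.14,0,0,0,0.04],[0.04,-0.15,-0.14,0,0,0,0.04],[0.04,-0.2,-0.14,0,0,0,0.04],[0.04,-0.2,-0.14,0,0,0,0.04]]]}}

```text
t: 7.6
eef_pos: [0.4222, -0.4635, 0.1639]
eef_rot: [0.055, 0.998, -0.002, -0.001]
ft_force: [-0.0, 0.2, 0.3]
width: 0.452
```

```bash
cat > chk.py <<'E'
import sys
from h import *
n=sys.argv[1]
plan(stand(-.088,-.055,.025))
A=ctrl.read_camera("scene");B=ctrl.read_camera("top")
a=A[200:370,245:445,::-1]; b=B[215:345,200:360,::-1]
cv2.imwrite(f"pics/{n}.png",np.hstack([cv2.resize(a,(400,340)),cv2.resize(b,(400,340))]))
c,s=np.cos(Q[2]),np.sin(Q[2]);Ri=np.array([[c,s],[-s,c]])
for cam in("top","scene"):
 p=ctrl.camera_params(cam)
 for nm,z in(("brown_wheel",.017),("pale_wheel",.029)):
  for d in ctrl.trace(nm,cam):
    m=d["region"].astype(np.uint8)
    cs=max(cv2.findContours(m,cv2.RETR_EXTERNAL,cv2.CHAIN_APPROX_NONE)[0],key=cv2.contourArea)
    e=cv2.fitEllipse(cs); X=toplane(p,[e[0]],z)[0]
    print(cam,nm,round(d["confidence"],2),np.round(e[0],1),np.round(e[1],1),"stand",np.round(Ri@(X[:2]-Q[:2]),4))
E
python3 chk.py d6
```

```text
t 7.6 pos [ 0.4222 -0.4635  0.1639] goal [ 0.4395 -0.2591  0.025 ] shift [0.0052 0.2055 0.1383] turn [-0.003 -0.002 -0.008] F [-0.   0.2  0.3] w 0.45
top brown_wheel 0.96 [315.6 272.6] [44.3 44.8] stand [-0.0041 -0.0535]
top brown_wheel 0.7 [294.2 191.9] [41.8 42.7] stand [0.1298 0.0013]
top brown_wheel 0.56 [390.3 294.2] [39.2 44.1] stand [-0.0242 -0.1817]
top brown_wheel 0.35 [282.4 282.2] [102.5 148.7] stand [-0.0272 -0.0005]
top pale_wheel 0.6 [246.6 280.3] [44.8 45.7] stand [-0.0326  0.0574]
scene brown_wheel 0.8 [261.3 253.9] [36.1 49.3] stand [0.1264 0.0132]
scene brown_wheel 0.61 [356.5 266.9] [37.8 50.1] stand [-0.002  -0.0508]
scene brown_wheel 0.6 [413.2 233.7] [32.8 49.1] stand [-0.0293 -0.1691]
scene pale_wheel 0.97 [328.  314.4] [46.1 57.5] stand [-0.0305  0.0593]
scene pale_wheel 0.64 [344.6 306.3] [106.7 154.9] stand [-0.0394  0.034 ]
```

View pics/d6.png

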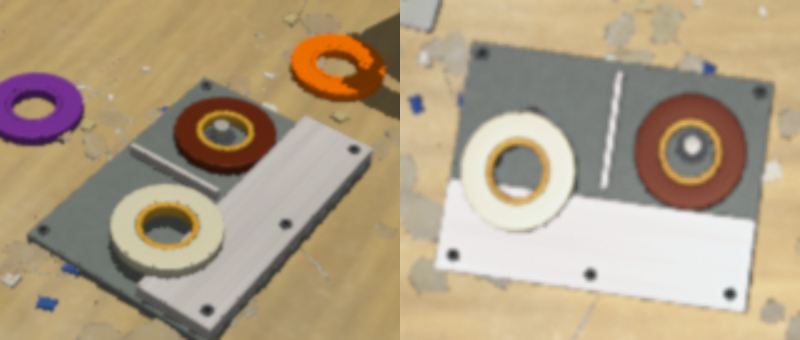

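The pin now shows through the brown wheel's hole (top view, about 315,272), but the rear rim is right at the ledge edge. I'll check flatness in an enlarged crop.

```bash
python3 - <<'E'
from h import *
A=ctrl.read_camera("scene");B=ctrl.read_camera("top")
out=[]
for cam,im,(y0,y1,x0,x1) in(("scene",A,(235,305,315,405)),("top",B,(240,310,270,360))):
    f=8 if 0 else 4.4
    c=cv2.resize(im[y0:y1,x0:x1,::-1],None,fx=f,fy=f,interpolation=cv2.INTER_CUBIC); d=c.copy()
    p=ctrl.camera_params(cam);th=np.linspace(0,2*np.pi,73)
    for r,z,col in((.038,.020,(0,255,0)),(.038,.010,(255,255,0)),(.017,.020,(0,255,0))):
        P=np.array([stand(-.003+r*np.cos(t),-.0535+r*np.sin(t),z) for t in th])
        pts=((proj(p,P)-[x0,y0]+.5)*f).astype(int)
        cv2.polylines(d,[pts],True,col,1)
    out.append(np.hstack([c,d]))
cv2.imwrite("pics/d7.png",cv2.resize(np.vstack(out),None,fx=.95,fy=.95))
E
```

```text
(no output)
```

View pics/d7.png

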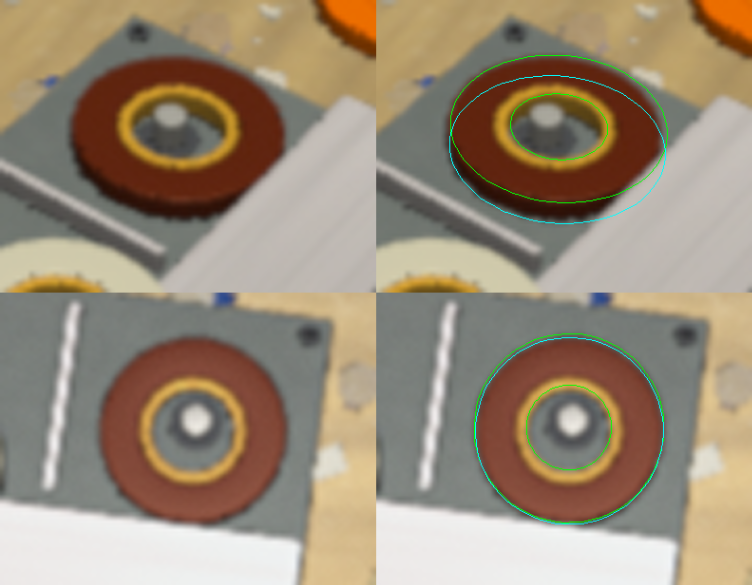

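```bash
python3 - <<'E'
from h import *
ims={c:ctrl.read_camera(c) for c in("scene","top")}
th=np.linspace(0,2*np.pi,72,endpoint=False)
U=8;box={"scene":(235,305,315,405),"top":(240,310,270,360)}
def fill(p,P,b,hull=True):
    pts=((proj(p,P)-[b[2],b[0]]+.5)*U).astype(np.int32)
    if hull: pts=cv2.convexHull(pts)
    m=np.zeros(((b[1]-b[0])*U,(b[3]-b[2])*U),np.uint8);cv2.fillPoly(m,[pts],1);return m
led=np.array([stand(a,y,z) for a in(-.1,-.042) for y in(-.103,.103) for z in(.01,.022)])
for cam,im in ims.items():
    b=box[cam];p=ctrl.camera_params(cam)
    big=cv2.resize(im[b[0]:b[1],b[2]:b[3]],None,fx=U,fy=U,interpolation=cv2.INTER_CUBIC)
    hsv=cv2.cvtColor(big,cv2.COLOR_RGB2HSV);R,G,B=[big[:,:,i].astype(int) for i in range(3)]
    m=((R>1.5*G)&(R>35)&(G<1.35*B+25)).astype(np.uint8)
    n,l,st,_=cv2.connectedComponentsWithStats(m);k=1+np.argmax(st[1:,4]);m=(l==k).astype(np.uint8)
    cs=max(cv2.findContours(m,cv2.RETR_EXTERNAL,cv2.CHAIN_APPROX_NONE)[0],key=cv2.contourArea)
    m[:]=0;cv2.fillPoly(m,[cs],1)
    L=fill(p,led,b)
    for h in(0,.002,.004,.006,.009,.012):
        best=(0,)
        t=np.arcsin(h/.072)
        for x in np.arange(-.008,.0021,.001):
            for y in np.arange(-.058,-.0479,.001):
                P=[]
                for zz in(0,.01):
                    for a in th:
                        u=.038*np.cos(a)
                        P.append(stand(x+u*np.cos(t)+zz*np.sin(t),y+.038*np.sin(a),.010+.038*np.sin(t)-u*np.sin(t)+zz*np.cos(t)))
                w=fill(p,np.array(P),b)
                if cam=="scene" and h<.009: w=w&~L&1
                i=(w&m).sum()/(w|m).sum()
                if i>best[0]:best=(round(i,4),round(x,4),round(y,4))
        print(cam,"rear height",h,best)
E
```

```text
scene rear height 0 (np.float64(0.8974), np.float64(-0.003), np.float64(-0.053))
scene rear height 0.002 (np.float64(0.9016), np.float64(-0.003), np.float64(-0.053))
scene rear height 0.004 (np.float64(0.9062), np.float64(-0.004), np.float64(-0.052))
scene rear height 0.006 (np.float64(0.9115), np.float64(-0.004), np.float64(-0.052))
scene rear height 0.009 (np.float64(0.9073), np.float64(-0.003), np.float64(-0.048))
scene rear height 0.012 (np.float64(0.9045), np.float64(-0.004), np.float64(-0.048))
top rear height 0 (np.float64(0.9203), np.float64(-0.003), np.float64(-0.054))
top rear height 0.002 (np.float64(0.9176), np.float64(-0.003), np.float64(-0.053))
top rear height 0.004 (np.float64(0.9147), np.float64(-0.003), np.float64(-0.053))
top rear height 0.006 (np.float64(0.9132), np.float64(-0.003), np.float64(-0.054))
top rear height 0.009 (np.float64(0.9128), np.float64(-0.004), np.float64(-0.054))
top rear height 0.012 (np.float64(0.9134), np.float64(-0.004), np.float64(-0.054))
```

The image fit can't separate small tilts. I'll go back and repeat the nudge slightly further, just above ledge height, then sink to just over the seated top height. That does nothing to a seated wheel and settles one that isn't.

>>> {"name": "servo_tool", "arguments": {"steps": [[[0.007,0.05,0,0,0,0,0.04],[0.007,0.1,0,0,0,0,0.04],[0.007,0.15,0.02,0,0,0,0.04],[0.007,0.2,0.06,0,0,0,0.04],[0.007,0.2,0.1,0,0,0,0.04],[0.007,0.2,0.125,0,0,0,0.04],[0.007,0.2,0.136,0,0,0,0.04],[0.007,0.2,0.139,0,0,0,0.04],[0.007,0.2,0.139,0,0,0,0.04]]]}}

```text
t: 9.22
eef_pos: [0.4398, -0.2591, 0.0263]
eef_rot: [0.052, 0.999, -0.0, 0.001]
ft_force: [-0.0, -0.6, 0.2]
width: 0.455
```

```bash
python3 -c "
from h import *
plan(stand(-.030,-.054,.025))"
```

```text
t 9.22 pos [ 0.4398 -0.2591  0.0263] goal [ 0.4973 -0.2641  0.025 ] shift [-0.0577  0.001   0.0014] turn [-0.     0.001 -0.001] F [-0.  -0.6  0.2] w 0.45
```

>>> {"name": "servo_tool", "arguments": {"steps": [[[-0.015,0,0.001,0,0,0,0.04],[-0.03,0,0.001,0,0,0,0.04],[-0.04,0.001,0.001,0,0,0,0.04],[-0.045,0.001,0.001,0,0,0,0.04],[-0.048,0.001,0.001,0,0,0,0.04],[-0.051,0.001,0.001,0,0,0,0.04],[-0.054,0.001,0.001,0,0,0,0.04],[-0.057,0.001,0.001,0,0,0,0.04],[-0.058,0.001,0.001,0,0,0,0.04],[-0.058,0.001,0.001,0,0,0,0.04]]]}}

```text
t: 10.48
eef_pos: [0.4972, -0.2637, 0.0246]
eef_rot: [0.051, 0.999, 0.0, -0.0]
ft_force: [-0.0, 0.0, 0.4]
width: 0.456
```

>>> {"name": "servo_tool", "arguments": {"steps": [[[0,0,0.001,0,0,0,0.04],[0,0,0.002,0,0,0,0.04],[0,0,0.003,0,0,0,0.04],[0,0,0.004,0,0,0,0.04],[0,0,0.0045,0,0,0,0.04],[0,0,0.0045,0,0,0,0.04]]]}}

```text
t: 11.22
eef_pos: [0.4979, -0.2638, 0.0205]
eef_rot: [0.051, 0.999, -0.0, 0.001]
ft_force: [0.7, -0.6, 3.5]
width: 0.456
```

At z = 20.5 mm there's a light 3.5 N contact on the rear of the wheel, which is within 0.5 mm of the seated height of 20 mm. Now I lift away and do a last look.

>>> {"name": "servo_tool", "arguments": {"steps": [[[0,0,-0.01,0,0,0,0.04],[0,0,-0.04,0,0,0,0.04],[0.01,0,-0.09,0,0,0,0.04],[0.03,-0.05,-0.12,0,0,0,0.04],[0.05,-0.1,-0.14,0,0,0,0.04],[0.05,-0.15,-0.14,0,0,0,0.04],[0.05,-0.2,-0.14,0,0,0,0.04],[0.05,-0.2,-0.14,0,0,0,0.04],[0.05,-0.2,-0.14,0,0,0,0.04]]]}}

```text
t: 12.35
eef_pos: [0.4265, -0.4563, 0.16]
eef_rot: [0.051, 0.999, 0.001, -0.001]
ft_force: [-0.2, 0.9, 0.0]
width: 0.456
```

```bash
python3 chk.py d8
```

```text
t 12.35 pos [ 0.4265 -0.4563  0.16  ] goal [ 0.4395 -0.2591  0.025 ] shift [0.007  0.1973 0.1354] turn [ 0.002 -0.001  0.   ] F [-0.2  0.9  0. ] w 0.46
top brown_wheel 0.81 [390.3 294.1] [37.5 43.3] stand [-0.024  -0.1817]
top brown_wheel 0.76 [315.8 272.9] [44.4 44.6] stand [-0.0046 -0.054 ]
top brown_wheel 0.72 [294.2 192. ] [41.4 42.5] stand [0.1298 0.0013]
top pale_wheel 0.73 [247.  280.4] [44.5 45.4] stand [-0.0327  0.0569]
scene brown_wheel 0.94 [261.1 253.9] [37.4 49.4] stand [0.1266 0.0135]
scene brown_wheel 0.8 [413.1 233.3] [33.2 48.4] stand [-0.0287 -0.1699]
scene brown_wheel 0.73 [356.8 266.9] [37.8 51.6] stand [-0.0023 -0.0511]
scene pale_wheel 0.72 [327.3 314.5] [46.1 57.2] stand [-0.0299  0.0601]
scene pale_wheel 0.4 [345.  306.3] [106.6 154.2] stand [-0.0399  0.0338]
```

View pics/d8.png

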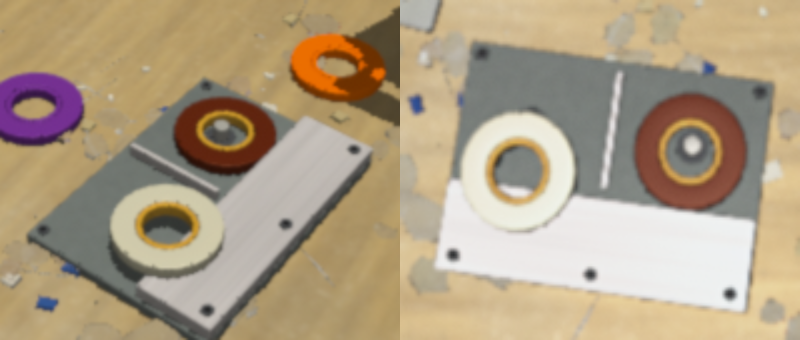

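The brown wheel lies unchanged between the last two looks, with the pin through its hole (top view 316,273). The pale wheel is still at (247,280), and the arm is clear of everything.

```bash
python3 -c "
from bench import ctrl
print(ctrl.job_done())"
```

```text
the job is handed in; nothing more can be done
None
```

I pushed the brown wheel (right station) about 27 mm forward off the ledge with two slightly opened fingers, without lifting it. It dropped over the right pin, and I handed the job in at about 12.6 s of the 26 s.

**Last checks:**
- **Brown wheel position:** the top camera puts its centre about 4–5 mm short of the pin and the scene camera about 2–4 mm off. The limit is 15 mm, and the pin shows through the hole in both views.
- **Brown wheel height:** lowering the fingers onto its rear gave only a light 3.5 N contact at a height of 20.5 mm. The seated top should be at 20 mm.
- **Pale wheel:** it had moved less than 1 mm.
- **Robot:** it was clear of everything at hand-in.

**One check was inconclusive:** fitting the wheel's outline for tilt could not settle whether it lay flat. The top view favoured flat, while the scene view slightly favoured a small tilt. I repeated the nudge 11 mm further because of this; the readings after it showed no force and the wheel did not move. For flatness I rely on the finger contact height.

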